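# Cover the open pot, turn the carousel to the front and hold it

### The job

First set the loose lid on the wide open pot of the bench carousel, lowering it on rather than dropping it, so that it sits seated and level on the rim. Then take the black bar handle in the middle of the carousel and turn it until that pot stands at the metal pointer of the foot, lid still on; finish while holding the turntable still there with the handle in the grip. Leave the tape measure, spanner and boring bit beside it where they are.

Things in the scene. Friction and masses are not known exactly. Their poses are not given: they have to be found in the camera images.
- carousel_foot: fixed dark steel foot of the carousel, 196 mm across. Origin: on the turning axis at the surface. Its -x axis points to the front: an aluminium pointer tab 24 mm wide, 36 mm high, 138 mm from the axis. The plywood tray is 236 mm across, top at 26 mm, with four holders fixed 85 mm from the axis: wide pot, capped jar, block of bits, narrow cup of dowels (the last three lower than the pot's rim)
- turntable (a joint): angle of the tray, rad: 0 (or a whole turn either way) when the wide pot stands at the pointer, grows counter-clockwise seen from above; light friction (about 0.06 N m), no springs or notches, it stays where it is left; stops far beyond one turn (7 rad either way)
- pot_mouth (a point): centre of the mouth of the wide open aluminium pot, in the plane of its rim, 90 mm above the surface; the pot is 72 mm across outside, 66 mm inside, 64 mm high, 85 mm from the turning axis; at the pointer it lies 85 mm along the foot's -x axis
- handle (a point): black upright bar handle on the turning axis, on a 20 mm steel post, turning with the tray: 14 mm thick (its x), 50 mm wide (its y), 36 mm high, edges rounded. This point: centre of the bar, 146 mm above the surface, so its top is at 164 mm and its underside at 128 mm. Its -x axis points to the wide pot
- lid: loose aluminium lid, about 90 g, knob up on the surface: plug 56 mm across and 6 mm deep, on it a disc 76 mm across, 5 mm thick, on that a round black knob 26 mm across (22 mm at its foot), from 11 to 35 mm above the origin. Origin: centre of the plug's underside, z up. Seated, the plug is inside the pot and the disc lies on the rim: origin 6 mm below the rim
- tape_measure: yellow tape measure, 37x103x64 mm, loose bystander, origin under its centre
- spanner: steel spanner, 167 mm long, lying flat, loose bystander, origin under its centre
- boring_bit: hinge boring bit standing on its head, 35 mm across and 57 mm high, loose bystander, origin under its centre

How it is judged:
By the outcome, as a careful person would: the job done as asked, in the order asked, and still so for the second after the job is handed in, while the arm keeps its last pose, push and grip.
It also fails if it takes over 72 s, if anything falls off the work surface, if the arm or the gripper's body presses on something with over 40 N, if the wrist force passes 120 N, or if a joint passes its speed limit or range.

### The arm

A 6-joint arm with a two-finger parallel gripper is mounted at the origin on a cart in front of the work surface, level with it; the furniture and walls round the work are solid. World frame = base frame: x ahead of the robot, y to its left, z up, the work surface at z = 0. Lengths are in m, angles in rad, forces in N, time in s.
With the tool pointing down it reaches from about 0.225 to 0.875 m from the base axis. Payload 3.4 kg.
Tool frame: the origin (TCP) lies between the finger pads, 19 mm behind the fingertips; this is the grasp point; z points along the fingers, y is the line along which they close (so a half turn about z gives the same grasp; the last joint's range is limited). The gripper opens to 85 mm and grips with 20 to 120 N. Pads are 22 mm wide; open, the fingers measure 114 mm over their backs; the gripper's body (76 mm by 85 mm) begins 54 mm behind the grasp point. The pads swing forward as they close: fully open they stand 13 mm farther back than shut.
Start: joints at [1.119, 0.276, 1.505, -0, 1.361, -0.121], TCP at [0.187, 0.544, 0.25] pointing down, gripper open.
Joint ranges: [-2.89, 2.89], [-0.75, 2.08], [0.22, 2.7], [-1.18, 4.32], [0.11, 2.71], [-2.7, 2.7]. Speed limits (rad/s): [2.57, 2.57, 3.14, 3.14, 3.14, 3.14].

### API

Orientations are given as a unit quaternion [w, x, y, z].
In Python, from rig import manip gives the robot as it stands.
- The arm moves only by the shell command python3 -m pendant 'ROWS' [FORCE]. ROWS is JSON, a list of rows, each an object of numbers: "dx", "dy", "dz": the shift along the tool's x, y, z in m; "rx", "ry", "rz": the turn, a rotation vector about the tool's x, y, z in degrees; "hand": the finger opening in m, from 0 to 0.0854. In form: [{"dx": .., "dy": .., "dz": .., "rx": .., "ry": .., "rz": .., "hand": ..}, ...]. A call has 1 to 12 rows; each row shifts and turns the commanded pose from where the row before left it, along the tool's axes as they then stand; what a row does not reach is not made up. A row lasts 1/12 s, in which the tool goes at most 41.7 mm and 7.16 degrees, less where a joint would pass 70% of its speed; a pose out of reach is approached as far as the arm can. A call is refused whole if a number of a shift passes 0.0417 or a number of a turn 7.16, either way. A call with a gripper value outside its range is refused whole. The fingers move at their own pace and stop on an object; FORCE is the grip in N (left out, the last holds). Time passes only in rows, so rows that do not move let the fingers close. It gives the time, the measured TCP pose, the force, the opening and the grip force at its end, in the units of the state.
- manip.get_state(): the state, without advancing time (a new reading comes with each control period).
- manip.get_image(name): name is "scene" or "top" or "wrist"; returns a dict with "frame" (420x560x3 uint8, red, green, blue), "fx", "fy", "cx", "cy" (pixels), "distortion" ([k1, k2, p1, p2, k3] as OpenCV has them; the pictures are not rectified), "position" and "attitude" of the camera in the world; the wrist camera has in their place "mount" (4x4, takes a point from camera to tool coordinates, whose origin is the TCP and whose axes are the flange's). Camera axes: x right, y up, looking along -z (the intrinsics and any distortion apply to the point x, -y, -z); pixel columns grow to the right and rows downward; lengths in m; the calibration is good to about 2 mm. A picture is of the moment at which its call begins: read the wrist's pose just before it. There is no depth.
- manip.sign_off(): hands the job in; it is judged then, once.
The state is a dict: "clock": time; "qpos": joint angles; "qd": joint speeds; "effort": joint torques, N m; "position": TCP position; "ee_rot": TCP orientation; "contact_force": force on the tool from outside, world axes, zero at the start; "moment": the same for the moment, N m; "width": finger opening in m; "gripper_force": force on a finger pad.
Only numpy, scipy, OpenCV 4.12 (cv2) and the standard library are available. Lean on these libraries where they do the work, as an engineer would, in place of code of your own. Each camera call takes 0.05 s, during which the arm holds its last target. There are 200 camera calls.

## Working session

There is one attempt and no reset: what is moved stays moved. The work goes in short steps, Python scripts to look and compute and a shell command to move; the robot and the scene stay as the last step left them, time stands still between calls to the robot, and variables do not carry over. Pictures are saved under pics/ and viewed, at most 10 in all, crops included, and the job is handed in when it is done.

```bash
mkdir -p pics; ls; cat > h.py <<'E'
import numpy as np, cv2
from scipy.spatial.transform import Rotation as R
from rig import manip
def rot(q): return R.from_quat([q[1],q[2],q[3],q[0]]).as_matrix()
def cam(name):
    s=manip.get_state(); im=manip.get_image(name)
    if 'mount' in im:
        M=np.array(im['mount']); T=np.eye(4); T[:3,:3]=rot(s['ee_rot']); T[:3,3]=s['position']; C=T@M
        im['R'],im['p']=C[:3,:3],C[:3,3]
    else:
        a=np.array(im['attitude']); im['R']=rot(a) if a.size==4 else a.reshape(3,3); im['p']=np.array(im['position'])
    im['K']=np.array([[im['fx'],0,im['cx']],[0,im['fy'],im['cy']],[0,0,1.]])
    im['D']=np.array(im['distortion'],float)
    return im
def rays(im,uv):
    n=cv2.undistortPoints(np.array(uv,float).reshape(-1,1,2),im['K'],im['D'])[:,0]
    return np.c_[n[:,0],-n[:,1],-np.ones(len(n))]@im['R'].T
def onplane(im,uv,z):
    d=rays(im,uv); return im['p']+d*((z-im['p'][2])/d[:,2])[:,None]
def proj(im,P):
    c=(np.atleast_2d(P)-im['p'])@im['R']; c=c*[1,-1,-1]
    return cv2.projectPoints(c,np.zeros(3),np.zeros(3),im['K'],im['D'])[0][:,0]
def save(im,n): cv2.imwrite(f'pics/{n}.png',im['frame'][:,:,::-1])
E
python3 - <<'E'
from h import *
for n in ['top','scene','wrist']:
    im=cam(n); save(im,n+'0'); print(n,im['p'].round(3),im['R'].round(2).tolist(),im['fx'])
s=manip.get_state(); print(s)
a=cv2.imread('pics/top0.png');b=cv2.imread('pics/scene0.png')
E
```

```text
pics
top [ 0.34  -0.203  1.018] [[-0.02, 0.99, -0.17], [-1.0, -0.02, -0.01], [-0.02, 0.17, 0.99]] 383.49172423710826
scene [0.132 0.253 0.713] [[-0.79, 0.43, -0.42], [-0.61, -0.57, 0.55], [-0.0, 0.7, 0.72]] 416.26557145967325
wrist [0.117 0.567 0.372] [[0.32, -0.91, -0.27], [0.95, 0.31, 0.09], [-0.0, -0.29, 0.96]] 294.9439738860463
{'clock': 0.15, 'qpos': array([ 1.11900385e+00,  2.76481441e-01,  1.50579433e+00, -3.12497814e-06,
        1.36072308e+00, -1.20994460e-01]), 'qd': array([ 5.78275605e-04, -8.10948776e-04, -4.12490955e-03, -1.10239050e-03,
        5.99673646e-04, -9.95636695e-05]), 'effort': array([ 1.13632495e-04, -4.17149198e+01, -2.46032006e+01, -3.56480459e-04,
        7.76352827e-03, -1.55217901e-05]), 'position': array([0.18660819, 0.54350772, 0.24933946]), 'ee_rot': array([-1.97156286e-04,  1.64645545e-01,  9.86352549e-01, -6.74894036e-04]), 'contact_force': array([ 0.01648016,  1.09133857, -0.23003987]), 'moment': array([-0.01911862, -0.02761878,  0.01868911]), 'gripper_force': 0.0, 'width': 0.08556740466726379}
```

View pics/top0.png

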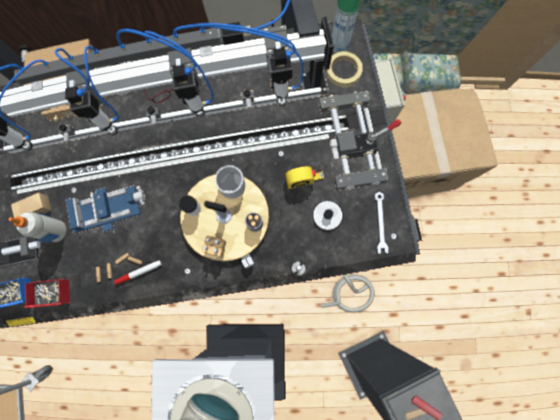

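View pics/scene0.png

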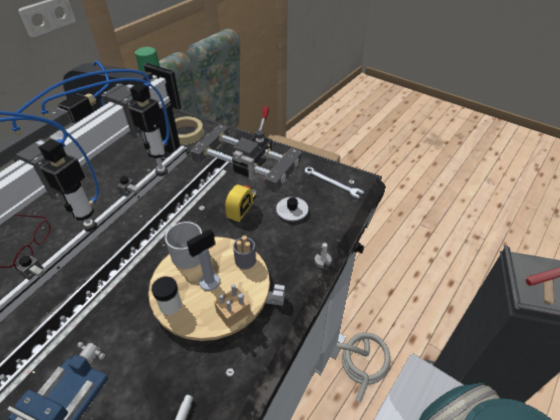

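Top view: the tray is centred near (225,217), the open pot is at (230,180), the handle at (215,206), the pointer at (247,262) and the lid at (327,215). The bit is at (298,268), the tape at (300,177) and the spanner at (381,222). The scene view agrees, with the lid at (292,207), pot at (186,243) and pointer at (278,295).

```bash
cat > m.py <<'E'
from h import *
def big(m,lo,hi):
    cs,_=cv2.findContours(m.astype(np.uint8),cv2.RETR_EXTERNAL,cv2.CHAIN_APPROX_NONE); 
    cs=[c for c in cs]; return max(cs,key=cv2.contourArea)[:,0]
def circ(P):
    A=np.c_[2*P[:,:2],np.ones(len(P))]; s=np.linalg.lstsq(A,(P[:,:2]**2).sum(1),rcond=None)[0]
    return s[:2].round(4),round(float(np.sqrt(s[2]+s[0]**2+s[1]**2)),4)
def crop(im,x0,y0,w,h,k): return cv2.resize(im['frame'][y0:y0+h,x0:x0+w,::-1],None,fx=k,fy=k,interpolation=cv2.INTER_CUBIC)
E
python3 - <<'E'
from m import *
t=cam('top'); s=cam('scene')
for n,im,c in [('top',t,(225,217)),('scene',s,(210,290))]:
    hsv=cv2.cvtColor(im['frame'],cv2.COLOR_RGB2HSV)
    m=(hsv[...,0]>10)&(hsv[...,0]<30)&(hsv[...,1]>60)&(hsv[...,2]>120)
    q=np.zeros(m.shape,bool); q[c[1]-75:c[1]+75,c[0]-75:c[0]+75]=1
    cnt=big(m&q,0,0); hull=cv2.convexHull(cnt)[:,0]
    P=onplane(im,hull,0.026)
    # robust
    k=np.ones(len(P),bool)
    for _ in range(5):
        cc,r=circ(P[k]); e=np.abs(np.hypot(*(P[:,:2]-cc).T)-r); k=e<max(.003,np.percentile(e,70))
    print(n,'tray',cc,r)
    for nm,c2,w in [('lid',(327,215) if n=='top' else (292,208),26)]:
        g=im['frame'].min(2)>110
        q=np.zeros(g.shape,bool); q[c2[1]-w:c2[1]+w,c2[0]-w:c2[0]+w]=1
        h=cv2.convexHull(big(g&q,0,0))[:,0]; print(nm,circ(onplane(im,h,0.0085)))
print('knob top z.035',onplane(t,[[327,215]],.035),onplane(s,[[293,203]],.035))
a=crop(t,170,140,140,140,4.2); b=crop(s,140,190,140,140,4.2) 
cv2.imwrite('pics/c1.png',np.hstack([a[:,:400] if 0 else cv2.resize(a,(400,400)),cv2.resize(b,(400,400))]))
for nm,uv in [('bit',[298,262]),('tape',[300,177]),('spA',[380,195]),('spB',[382,250])]: print(nm,onplane(t,[uv],0.03))
E
```

```text
top tray [ 0.5275 -0.0352] 0.1189
lid (array([ 0.5271, -0.3102]), 0.0397)
scene tray [ 0.5254 -0.0342] 0.1175
lid (array([ 0.5269, -0.3113]), 0.0387)
knob top z.035 [[ 0.52142463 -0.30668308  0.035     ]] [[ 0.51872261 -0.30430108  0.035     ]]
bit [[ 0.40116939 -0.2282154   0.03      ]]
tape [[ 0.62697082 -0.2392263   0.03      ]]
spA [[ 0.5733881  -0.45028074  0.03      ]]
spB [[ 0.42728243 -0.44660001  0.03      ]]
```

View pics/c1.png

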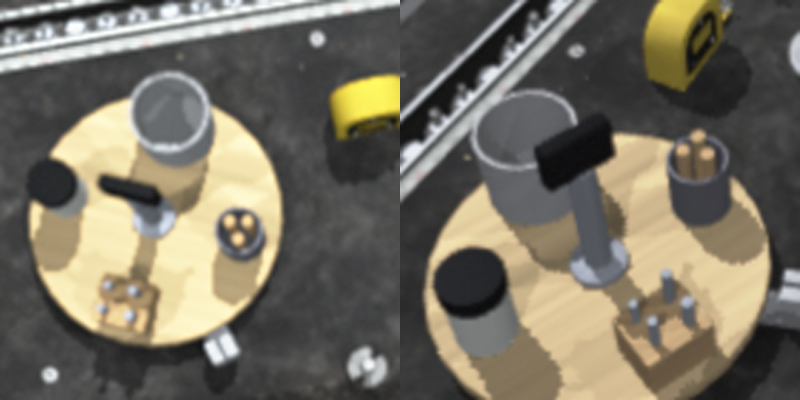

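The crop shows the pot rim centred at about (171,113), the handle bar from (100,185) to (160,195) and the pointer at (221,345). Both views agree on the tray centre to 2 mm.

```bash
python3 - <<'E'
from m import *
t=cam('top'); s=cam('scene'); c=np.array([.5265,-.0347])
T=lambda x,y:[170+x*.35-.4,140+y*.35-.4]; S=lambda x,y:[140+x*.35-.4,190+y*.35-.4]
def sh(n,im,uv,z):
    p=onplane(im,[uv],z)[0]; d=p[:2]-c; print(n,p.round(4),'r',np.hypot(*d).round(4),'ang',np.degrees(np.arctan2(d[1],d[0])).round(1))
sh('pot t',t,T(171,113),.09); sh('pot s',s,S(125,131),.09)
sh('ptr t',t,T(221,345),.036); sh('ptr s',s,S(393,287),.036)
sh('jar t',t,T(51,184),.075); sh('cup t',t,T(240,228),.07)
sh('bar t',t,T(130,188),.16); 
for n,im,f,a,b in [('t',t,T,(104,184),(158,190)),('s',s,S,(540,158),(612,118))]:
    if n=='s': a=(140,155);b=(208,118)
    P=onplane(im,[f(*a),f(*b)],.164); d=P[1]-P[0]; print(P.round(4),np.degrees(np.arctan2(d[1],d[0])))
# camera axis projection check
print(proj(t,[[*c,.164],[*c,.128],[*c,.026]]), proj(s,[[*c,.164],[*c,.128]]))
E
```

```text
pot t [ 0.6082 -0.0595  0.09  ] r 0.0854 ang -16.9
pot s [ 0.6057 -0.0556  0.09  ] r 0.082 ang -14.8
ptr t [ 0.4074 -0.0974  0.036 ] r 0.1346 ang -152.2
ptr s [ 0.4042 -0.0954  0.036 ] r 0.1365 ang -153.6
jar t [0.5501 0.05   0.075 ] r 0.0879 ang 74.4
cup t [ 0.5076 -0.1182  0.07  ] r 0.0856 ang -102.7
bar t [ 0.5263 -0.0375  0.16  ] r 0.0028 ang -93.9
[[ 0.5292 -0.0172  0.164 ]
 [ 0.5233 -0.0609  0.164 ]] -97.7233066747323
[[ 0.5286 -0.0112  0.164 ]
 [ 0.5167 -0.057   0.164 ]] -104.55285736588844
[[213.5507842  204.98237157]
 [216.4480343  208.1386799 ]
 [223.56872128 215.88935863]] [[199.32719744 236.03957929]
 [202.11330992 249.11391594]]
```

The pot stands at about -16° and the pointer at about -153°, so the tray needs roughly 137° clockwise. The joint 6 range allows that in one grip. First I turn the tool so its y lies along the pot's direction, +87°.

```bash
python3 -m pendant '[{"rz":7},{"rz":7},{"rz":7},{"rz":7},{"rz":7},{"rz":7},{"rz":7},{"rz":7},{"rz":7},{"rz":7},{"rz":7},{"rz":7}]'
python3 -m pendant '[{"rz":3},{"dx":-0.015,"dy":0.012},{"dx":-0.03,"dy":0.023},{"dx":-0.03,"dy":0.023},{"dx":-0.03,"dy":0.023},{"dx":-0.03,"dy":0.023},{"dx":-0.03,"dy":0.023},{"dx":-0.03,"dy":0.023},{"dx":-0.03,"dy":0.023},{"dx":-0.03,"dy":0.023},{"dx":-0.03,"dy":0.023},{"dx":-0.03,"dy":0.023}]'
python3 -m pendant '[{"dx":-0.03,"dy":0.023},{"dx":-0.03,"dy":0.023},{"dx":-0.03,"dy":0.023},{"dx":-0.03,"dy":0.023},{"dx":-0.03,"dy":0.023},{"dx":-0.03,"dy":0.023},{"dx":-0.03,"dy":0.023},{"dx":-0.03,"dy":0.023},{"dx":-0.03,"dy":0.023},{"dx":-0.03,"dy":0.023},{"dx":-0.03,"dy":0.023},{"dx":-0.03,"dy":0.023}]'
python3 -m pendant '[{"dx":-0.015,"dy":0.012},{"hand":0.06},{"hand":0.06}]'
python3 - <<'E'
from m import *
im=cam('wrist'); save(im,'w1'); s=manip.get_state(); print(s['position'],s['qpos'].round(3),rot(s['ee_rot']).round(3),s['clock'])
E
```

```text
[0.18675639 0.5437888  0.24988206] [ 1.119  0.276  1.505  0.     1.361 -0.121] [[-0.946  0.325 -0.   ]
 [ 0.325  0.946 -0.   ]
 [ 0.    -0.    -1.   ]] 0.4invalid input
invalid input
invalid input
invalid input
```

View pics/w1.png

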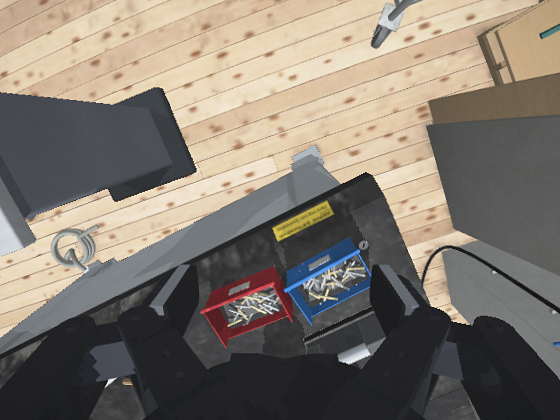

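The wrist picture is still at the start pose (part bins at (250,300)) because the moves were refused. Rows probably need every key, so I'll test that.

```bash
python3 -m pendant '[{"dx":0,"dy":0,"dz":0,"rx":0,"ry":0,"rz":7,"hand":0.085},{"dx":0,"dy":0,"dz":0,"rx":0,"ry":0,"rz":7,"hand":0.085}]'; echo; python3 -m pendant '[{"rz":7,"hand":0.085}]'; python3 -m pendant '[{"dx":0,"dy":0,"dz":0,"rx":0,"ry":0,"rz":7}]'
```

```text
clock: 0.57
position: [0.1868, 0.5438, 0.25]
ee_rot: [0.0, 0.286, 0.958, 0.0]
contact_force: [-0.2, -0.1, -1.3]
width: 0.085
gripper_force: 0.0
invalid input
invalid input
```

All seven keys are needed. Next I finish the turn (73° left) and then travel.

```bash
python3 -m pendant '[{"dx":0,"dy":0,"dz":0,"rx":0,"ry":0,"rz":7,"hand":0.06},{"dx":0,"dy":0,"dz":0,"rx":0,"ry":0,"rz":7,"hand":0.06},{"dx":0,"dy":0,"dz":0,"rx":0,"ry":0,"rz":7,"hand":0.06},{"dx":0,"dy":0,"dz":0,"rx":0,"ry":0,"rz":7,"hand":0.06},{"dx":0,"dy":0,"dz":0,"rx":0,"ry":0,"rz":7,"hand":0.06},{"dx":0,"dy":0,"dz":0,"rx":0,"ry":0,"rz":7,"hand":0.06},{"dx":0,"dy":0,"dz":0,"rx":0,"ry":0,"rz":7,"hand":0.06},{"dx":0,"dy":0,"dz":0,"rx":0,"ry":0,"rz":7,"hand":0.06},{"dx":0,"dy":0,"dz":0,"rx":0,"ry":0,"rz":7,"hand":0.06},{"dx":0,"dy":0,"dz":0,"rx":0,"ry":0,"rz":7,"hand":0.06},{"dx":0,"dy":0,"dz":0,"rx":0,"ry":0,"rz":3,"hand":0.06}]'
python3 -m pendant '[{"dx":-0.015,"dy":0.012,"dz":0,"rx":0,"ry":0,"rz":0,"hand":0.06},{"dx":-0.03,"dy":0.023,"dz":0,"rx":0,"ry":0,"rz":0,"hand":0.06},{"dx":-0.03,"dy":0.023,"dz":0,"rx":0,"ry":0,"rz":0,"hand":0.06},{"dx":-0.03,"dy":0.023,"dz":0,"rx":0,"ry":0,"rz":0,"hand":0.06},{"dx":-0.03,"dy":0.023,"dz":0,"rx":0,"ry":0,"rz":0,"hand":0.06},{"dx":-0.03,"dy":0.023,"dz":0,"rx":0,"ry":0,"rz":0,"hand":0.06},{"dx":-0.03,"dy":0.023,"dz":0,"rx":0,"ry":0,"rz":0,"hand":0.06},{"dx":-0.03,"dy":0.023,"dz":0,"rx":0,"ry":0,"rz":0,"hand":0.06},{"dx":-0.03,"dy":0.023,"dz":0,"rx":0,"ry":0,"rz":0,"hand":0.06},{"dx":-0.03,"dy":0.023,"dz":0,"rx":0,"ry":0,"rz":0,"hand":0.06},{"dx":-0.03,"dy":0.023,"dz":0,"rx":0,"ry":0,"rz":0,"hand":0.06},{"dx":-0.03,"dy":0.023,"dz":0,"rx":0,"ry":0,"rz":0,"hand":0.06}]'
python3 -m pendant '[{"dx":-0.03,"dy":0.023,"dz":0,"rx":0,"ry":0,"rz":0,"hand":0.06},{"dx":-0.03,"dy":0.023,"dz":0,"rx":0,"ry":0,"rz":0,"hand":0.06},{"dx":-0.03,"dy":0.023,"dz":0,"rx":0,"ry":0,"rz":0,"hand":0.06},{"dx":-0.03,"dy":0.023,"dz":0,"rx":0,"ry":0,"rz":0,"hand":0.06},{"dx":-0.03,"dy":0.023,"dz":0,"rx":0,"ry":0,"rz":0,"hand":0.06},{"dx":-0.03,"dy":0.023,"dz":0,"rx":0,"ry":0,"rz":0,"hand":0.06},{"dx":-0.03,"dy":0.023,"dz":0,"rx":0,"ry":0,"rz":0,"hand":0.06},{"dx":-0.03,"dy":0.023,"dz":0,"rx":0,"ry":0,"rz":0,"hand":0.06},{"dx":-0.03,"dy":0.023,"dz":0,"rx":0,"ry":0,"rz":0,"hand":0.06},{"dx":-0.03,"dy":0.023,"dz":0,"rx":0,"ry":0,"rz":0,"hand":0.06},{"dx":-0.03,"dy":0.023,"dz":0,"rx":0,"ry":0,"rz":0,"hand":0.06},{"dx":-0.03,"dy":0.023,"dz":0,"rx":0,"ry":0,"rz":0,"hand":0.06}]'
python3 - <<'E'
from m import *
im=cam('wrist'); save(im,'w2'); s=manip.get_state(); print(s['position'],s['qpos'].round(3),rot(s['ee_rot']).round(3),s['clock'])
print(proj(im,[[.527,-.311,.011],[.527,-.311,.035],[.521,-.306,.035]]))
E
```

```text
clock: 1.48
position: [0.1868, 0.5438, 0.25]
ee_rot: [-0.0, 0.8, 0.6, 0.0]
contact_force: [-0.3, -0.3, 0.4]
width: 0.0602
gripper_force: 0.0
clock: 2.48
position: [0.347, 0.1376, 0.2504]
ee_rot: [0.0, 0.798, 0.602, 0.001]
contact_force: [0.3, 0.9, 0.2]
width: 0.0601
gripper_force: 0.0
clock: 3.48
position: [0.5135, -0.2846, 0.25]
ee_rot: [0.0, 0.799, 0.602, 0.0]
contact_force: [0.6, 0.6, -0.4]
width: 0.0598
gripper_force: 0.0
[ 0.51677791 -0.29248637  0.24924702] [-0.63   0.301  1.471 -0.004  1.362 -0.347] [[ 0.278  0.961  0.004]
 [ 0.961 -0.278 -0.008]
 [-0.007  0.006 -1.   ]] 3.5333
[[300.02848547 203.78502114]
 [301.06057937 208.91996275]
 [295.07849772 206.35180215]]
```

View pics/w2.png

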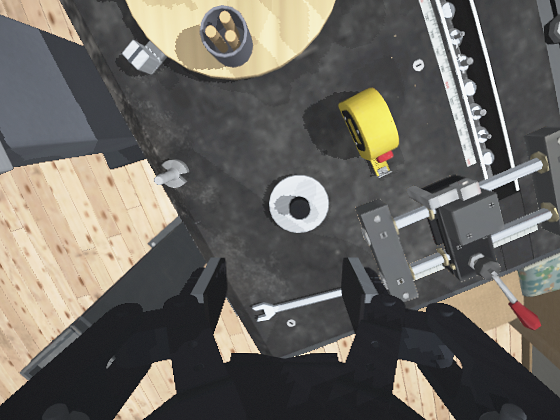

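The wrist view shows the lid disc at (299,205), knob at (299,208), as predicted. I'll let the arm settle and refine.

```bash
python3 -m pendant '[{"dx":-0.015,"dy":0.012,"dz":0,"rx":0,"ry":0,"rz":0,"hand":0.06},{"dx":0,"dy":0,"dz":0,"rx":0,"ry":0,"rz":0,"hand":0.06},{"dx":0,"dy":0,"dz":0,"rx":0,"ry":0,"rz":0,"hand":0.06}]'
cat > lid.py <<'E'
from m import *
im=cam('wrist'); f=im['frame']; g=cv2.GaussianBlur(f,(3,3),0).min(2)
e=proj(im,[[.527,-.311,.011]])[0].astype(int); w=48
q=np.zeros(g.shape,bool); q[e[1]-w:e[1]+w,e[0]-w:e[0]+w]=1
h=cv2.convexHull(big((g>120)&q,0,0))[:,0]; dc,dr=circ(onplane(im,h,.011)); print('disc',dc,dr)
m=np.zeros(g.shape,np.uint8); cv2.fillConvexPoly(m,h,1); m=cv2.erode(m,np.ones((5,5)))
k=big((f.max(2)<45)&(m>0),0,0); print('knob',circ(onplane(im,cv2.convexHull(k)[:,0],.035)))
s=manip.get_state(); M=rot(s['ee_rot']); t=np.array([*dc,s['position'][2]]); print(s['position'].round(4),'tool shift to disc',((t-s['position'])@M).round(4), 'yaw y',np.degrees(np.arctan2(M[1,1],M[0,1])).round(2))
E
python3 lid.py
```

```text
clock: 3.78
position: [0.5204, -0.3006, 0.2494]
ee_rot: [-0.001, 0.799, 0.602, 0.0]
contact_force: [0.1, 0.7, -0.2]
width: 0.0601
gripper_force: 0.0
disc [ 0.5253 -0.3112] 0.038
knob (array([ 0.5255, -0.3077]), 0.0114)
[ 0.5201 -0.2997  0.2497] tool shift to disc [-0.0097  0.0082 -0.    ] yaw y -15.97
```

```bash
python3 -m pendant '[{"dx":-0.01,"dy":0.008,"dz":0.02,"rx":0,"ry":0,"rz":0,"hand":0.06},{"dx":0,"dy":0,"dz":0.03,"rx":0,"ry":0,"rz":0,"hand":0.06},{"dx":0,"dy":0,"dz":0.03,"rx":0,"ry":0,"rz":0,"hand":0.06},{"dx":0,"dy":0,"dz":0.03,"rx":0,"ry":0,"rz":0,"hand":0.06},{"dx":0,"dy":0,"dz":0.02,"rx":0,"ry":0,"rz":0,"hand":0.06},{"dx":0,"dy":0,"dz":0,"rx":0,"ry":0,"rz":0,"hand":0.06},{"dx":0,"dy":0,"dz":0,"rx":0,"ry":0,"rz":0,"hand":0.06}]'
sed -i 's/w=48/w=75/' lid.py; python3 lid.py
```

```text
clock: 4.42
position: [0.5249, -0.3105, 0.1197]
ee_rot: [-0.001, 0.798, 0.603, -0.0]
contact_force: [0.2, -0.5, -0.2]
width: 0.0601
gripper_force: 0.0
disc [ 0.5255 -0.3111] 0.0377
knob (array([ 0.5266, -0.3061]), 0.0114)
[ 0.5259 -0.3116  0.1212] tool shift to disc [ 0.0003 -0.0005 -0.    ] yaw y -15.9
```

```bash
python3 -m pendant '[{"dx":0,"dy":0,"dz":0.03,"rx":0,"ry":0,"rz":0,"hand":0.06},{"dx":0,"dy":0,"dz":0.03,"rx":0,"ry":0,"rz":0,"hand":0.06},{"dx":0,"dy":0,"dz":0.015,"rx":0,"ry":0,"rz":0,"hand":0.06},{"dx":0,"dy":0,"dz":0.01,"rx":0,"ry":0,"rz":0,"hand":0.06},{"dx":0,"dy":0,"dz":0,"rx":0,"ry":0,"rz":0,"hand":0.06},{"dx":0,"dy":0,"dz":0,"rx":0,"ry":0,"rz":0,"hand":0.06}]'
python3 -m pendant '[{"dx":0,"dy":0,"dz":0,"rx":0,"ry":0,"rz":0,"hand":0.015},{"dx":0,"dy":0,"dz":0,"rx":0,"ry":0,"rz":0,"hand":0.015},{"dx":0,"dy":0,"dz":0,"rx":0,"ry":0,"rz":0,"hand":0.015},{"dx":0,"dy":0,"dz":0,"rx":0,"ry":0,"rz":0,"hand":0.015},{"dx":0,"dy":0,"dz":0,"rx":0,"ry":0,"rz":0,"hand":0.015},{"dx":0,"dy":0,"dz":0,"rx":0,"ry":0,"rz":0,"hand":0.015},{"dx":0,"dy":0,"dz":0,"rx":0,"ry":0,"rz":0,"hand":0.015},{"dx":0,"dy":0,"dz":0,"rx":0,"ry":0,"rz":0,"hand":0.015}]' 35
```

```text
clock: 4.97
position: [0.5265, -0.3127, 0.0365]
ee_rot: [0.001, 0.798, 0.602, 0.0]
contact_force: [0.2, 0.1, 0.2]
width: 0.06
gripper_force: 0.0
clock: 5.63
position: [0.5262, -0.3128, 0.0367]
ee_rot: [0.001, 0.798, 0.602, 0.0]
contact_force: [-1.6, 0.8, 6.6]
width: 0.0244
gripper_force: 34.3
```

```bash
python3 -m pendant '[{"dx":0,"dy":0,"dz":-0.01,"rx":0,"ry":0,"rz":0,"hand":0.015},{"dx":0,"dy":0,"dz":-0.02,"rx":0,"ry":0,"rz":0,"hand":0.015},{"dx":0,"dy":0,"dz":-0.03,"rx":0,"ry":0,"rz":0,"hand":0.015},{"dx":0,"dy":0,"dz":-0.03,"rx":0,"ry":0,"rz":0,"hand":0.015},{"dx":0,"dy":0,"dz":-0.03,"rx":0,"ry":0,"rz":0,"hand":0.015},{"dx":0,"dy":0,"dz":-0.03,"rx":0,"ry":0,"rz":0,"hand":0.015},{"dx":0,"dy":0,"dz":-0.03,"rx":0,"ry":0,"rz":0,"hand":0.015},{"dx":0,"dy":0,"dz":-0.01,"rx":0,"ry":0,"rz":0,"hand":0.015},{"dx":0,"dy":0,"dz":0,"rx":0,"ry":0,"rz":0,"hand":0.015},{"dx":0,"dy":0,"dz":0,"rx":0,"ry":0,"rz":0,"hand":0.015}]'
python3 - <<'E'
from m import *
im=cam('wrist'); s=cam('scene'); st=manip.get_state(); print(st['position'],st['width'])
e=proj(s,[st['position']])[0].astype(int); print(e)
a=cv2.resize(im['frame'][:,:,::-1],(400,300)); x,y=max(0,e[0]-50),max(0,e[1]-40); b=cv2.resize(s['frame'][y:y+75,x:x+100,::-1],(400,300))
cv2.imwrite('pics/c2.png',np.hstack([a,b])); save(im,'w3')
E
```

```text
clock: 6.47
position: [0.5251, -0.3119, 0.2245]
ee_rot: [-0.0, 0.798, 0.602, -0.0]
contact_force: [0.3, -0.1, -2.4]
width: 0.0243
gripper_force: 34.8
[ 0.52438239 -0.31137842  0.22256668] 0.024098262527120943
[294 133]
```

View pics/c2.png

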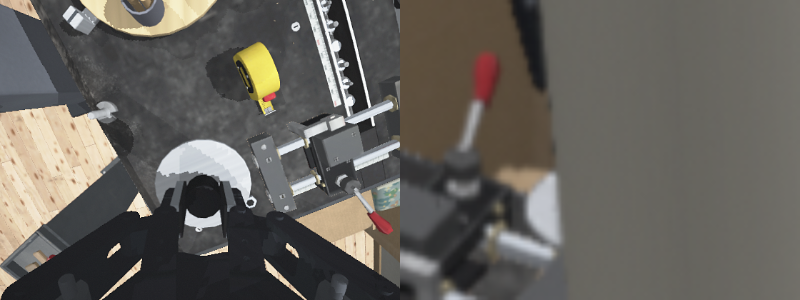

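The lid is held with its disc at about (205,180) in the half-scale wrist view. I move toward the pot and stop short so the wrist camera sees it, then measure both pot and lid.

```bash
python3 -m pendant '[{"dx":0.015,"dy":0.001,"dz":0,"rx":0,"ry":0,"rz":0,"hand":0.015},{"dx":0.025,"dy":0.001,"dz":0,"rx":0,"ry":0,"rz":0,"hand":0.015},{"dx":0.025,"dy":0.001,"dz":0,"rx":0,"ry":0,"rz":0,"hand":0.015},{"dx":0.025,"dy":0.001,"dz":0,"rx":0,"ry":0,"rz":0,"hand":0.015},{"dx":0.025,"dy":0.002,"dz":0,"rx":0,"ry":0,"rz":0,"hand":0.015},{"dx":0.02,"dy":0.002,"dz":0,"rx":0,"ry":0,"rz":0,"hand":0.015},{"dx":0.01,"dy":0,"dz":0,"rx":0,"ry":0,"rz":0,"hand":0.015},{"dx":0,"dy":0,"dz":0,"rx":0,"ry":0,"rz":0,"hand":0.015},{"dx":0,"dy":0,"dz":0,"rx":0,"ry":0,"rz":0,"hand":0.015},{"dx":0,"dy":0,"dz":0,"rx":0,"ry":0,"rz":0,"hand":0.015}]'
python3 - <<'E'
from m import *
im=cam('wrist'); save(im,'w4'); st=manip.get_state(); p=np.array(st['position']); print(p)
t=np.linspace(0,2*np.pi,40); c=im['frame'][:,:,::-1].copy()
for C,z,r in [([.607,-.0575],.09,.036),(p[:2],p[2]-.0255,.038)]:
    P=np.c_[C[0]+r*np.cos(t),C[1]+r*np.sin(t),0*t+z]; cv2.polylines(c,[proj(im,P).astype(np.int32)],True,(0,0,255),1)
cv2.imwrite('pics/c3.png',cv2.resize(c,(800,600)))
E
```

```text
clock: 7.4
position: [0.5726, -0.1757, 0.2244]
ee_rot: [-0.0, 0.798, 0.602, -0.001]
contact_force: [-0.4, 0.1, -1.6]
width: 0.0244
gripper_force: 34.8
[ 0.57268199 -0.17598144  0.22460913]
```

View pics/c3.png

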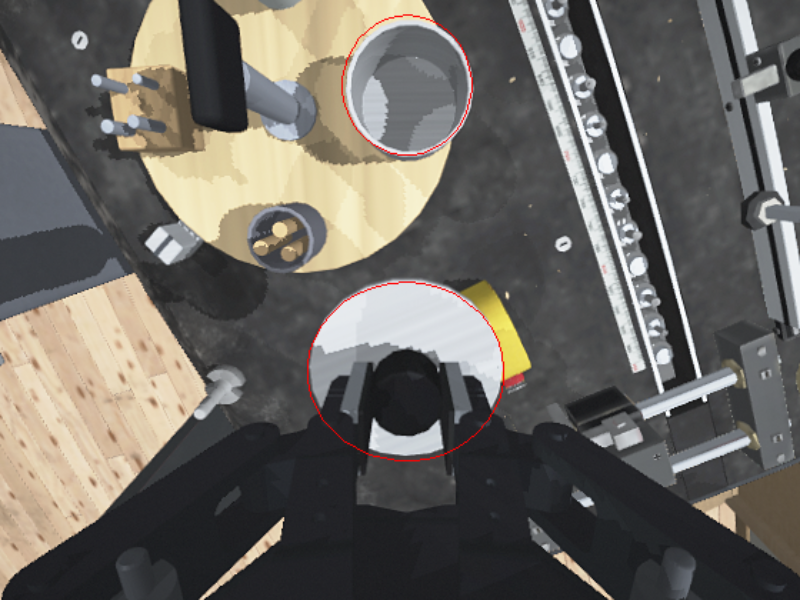

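Overlays at z=0.09 and at lid height fit. The lid is centred on the TCP, and the pot rim (about (408,90) in the view) is about 2 mm toward -tool x of my guess, giving a pot at about (0.607,-0.059). Next I move over it and lower to a hover.

```bash
python3 -m pendant '[{"dx":0.015,"dy":0,"dz":0,"rx":0,"ry":0,"rz":0,"hand":0.015},{"dx":0.025,"dy":0,"dz":0,"rx":0,"ry":0,"rz":0,"hand":0.015},{"dx":0.025,"dy":0,"dz":0,"rx":0,"ry":0,"rz":0,"hand":0.015},{"dx":0.025,"dy":0,"dz":0,"rx":0,"ry":0,"rz":0,"hand":0.015},{"dx":0.022,"dy":0.001,"dz":0,"rx":0,"ry":0,"rz":0,"hand":0.015},{"dx":0.01,"dy":0,"dz":0,"rx":0,"ry":0,"rz":0,"hand":0.015},{"dx":0,"dy":0,"dz":0.02,"rx":0,"ry":0,"rz":0,"hand":0.015},{"dx":0,"dy":0,"dz":0.025,"rx":0,"ry":0,"rz":0,"hand":0.015},{"dx":0,"dy":0,"dz":0.025,"rx":0,"ry":0,"rz":0,"hand":0.015},{"dx":0,"dy":0,"dz":0.015,"rx":0,"ry":0,"rz":0,"hand":0.015},{"dx":0,"dy":0,"dz":0,"rx":0,"ry":0,"rz":0,"hand":0.015},{"dx":0,"dy":0,"dz":0,"rx":0,"ry":0,"rz":0,"hand":0.015}]'
python3 - <<'E'
from m import *
s=cam('scene'); w=cam('wrist'); st=manip.get_state(); print(st['position'],st['contact_force'])
a=cv2.resize(s['frame'][190:310,110:270,::-1],(400,300),interpolation=cv2.INTER_CUBIC); b=cv2.resize(w['frame'][:,:,::-1],(400,300))
cv2.imwrite('pics/c4.png',np.hstack([a,b]))
E
```

```text
clock: 8.45
position: [0.6071, -0.0591, 0.1394]
ee_rot: [-0.001, 0.799, 0.602, -0.001]
contact_force: [0.9, -0.2, -0.8]
width: 0.0244
gripper_force: 34.7
[ 0.60854636 -0.05902156  0.14129736] [-0.32324397  0.20795411 -1.47397119]
```

View pics/c4.png

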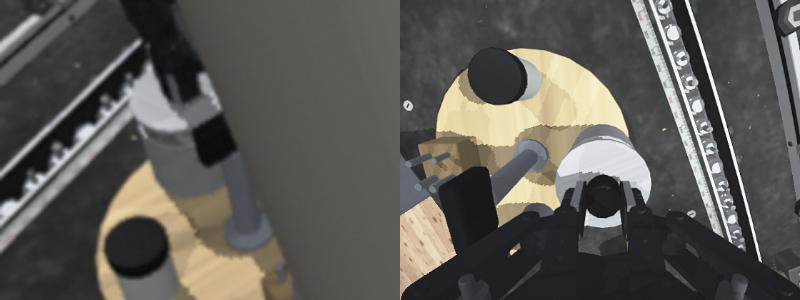

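The lid (scene crop (165,105), wrist crop (603,170)) hovers centred over the pot. Lower slowly, watching the force.

```bash
python3 -m pendant '[{"dx":0,"dy":0,"dz":0.004,"rx":0,"ry":0,"rz":0,"hand":0.015},{"dx":0,"dy":0,"dz":0.004,"rx":0,"ry":0,"rz":0,"hand":0.015},{"dx":0,"dy":0,"dz":0.004,"rx":0,"ry":0,"rz":0,"hand":0.015},{"dx":0,"dy":0,"dz":0.001,"rx":0,"ry":0,"rz":0,"hand":0.015},{"dx":0,"dy":0,"dz":0,"rx":0,"ry":0,"rz":0,"hand":0.015}]'
python3 -m pendant '[{"dx":0,"dy":0,"dz":0.001,"rx":0,"ry":0,"rz":0,"hand":0.015},{"dx":0,"dy":0,"dz":0.001,"rx":0,"ry":0,"rz":0,"hand":0.015},{"dx":0,"dy":0,"dz":0.001,"rx":0,"ry":0,"rz":0,"hand":0.015},{"dx":0,"dy":0,"dz":0,"rx":0,"ry":0,"rz":0,"hand":0.015}]'
```

```text
clock: 8.97
position: [0.6072, -0.0578, 0.1266]
ee_rot: [-0.0, 0.798, 0.602, -0.0]
contact_force: [-0.5, -0.3, -2.1]
width: 0.0244
gripper_force: 34.7
clock: 9.3
position: [0.6075, -0.0579, 0.1238]
ee_rot: [-0.0, 0.798, 0.602, -0.0]
contact_force: [-0.3, 0.2, -1.0]
width: 0.0241
gripper_force: 34.7
```

```bash
python3 -m pendant '[{"dx":0,"dy":0,"dz":0.001,"rx":0,"ry":0,"rz":0,"hand":0.015},{"dx":0,"dy":0,"dz":0.001,"rx":0,"ry":0,"rz":0,"hand":0.015},{"dx":0,"dy":0,"dz":0,"rx":0,"ry":0,"rz":0,"hand":0.015},{"dx":0,"dy":0,"dz":0,"rx":0,"ry":0,"rz":0,"hand":0.015}]'
```

```text
clock: 9.63
position: [0.6075, -0.058, 0.1219]
ee_rot: [-0.0, 0.798, 0.602, -0.0]
contact_force: [-0.3, -0.8, -0.8]
width: 0.0242
gripper_force: 34.7
```

```bash
python3 -m pendant '[{"dx":0,"dy":0,"dz":0.001,"rx":0,"ry":0,"rz":0,"hand":0.015},{"dx":0,"dy":0,"dz":0,"rx":0,"ry":0,"rz":0,"hand":0.015},{"dx":0,"dy":0,"dz":0,"rx":0,"ry":0,"rz":0,"hand":0.015}]';python3 -m pendant '[{"dx":0,"dy":0,"dz":0.0007,"rx":0,"ry":0,"rz":0,"hand":0.015},{"dx":0,"dy":0,"dz":0,"rx":0,"ry":0,"rz":0,"hand":0.015},{"dx":0,"dy":0,"dz":0,"rx":0,"ry":0,"rz":0,"hand":0.015}]'
```

```text
clock: 9.88
position: [0.6075, -0.058, 0.121]
ee_rot: [-0.0, 0.798, 0.602, 0.0]
contact_force: [-0.4, -0.2, -0.6]
width: 0.0245
gripper_force: 34.7
clock: 10.13
position: [0.6076, -0.058, 0.1207]
ee_rot: [0.0, 0.798, 0.602, 0.0]
contact_force: [-1.5, -0.3, 2.0]
width: 0.0242
gripper_force: 35.1
```

```bash
python3 -m pendant '[{"dx":0,"dy":0,"dz":0.0007,"rx":0,"ry":0,"rz":0,"hand":0.015},{"dx":0,"dy":0,"dz":0,"rx":0,"ry":0,"rz":0,"hand":0.015},{"dx":0,"dy":0,"dz":0,"rx":0,"ry":0,"rz":0,"hand":0.015}]'
```

```text
clock: 10.38
position: [0.6076, -0.058, 0.1207]
ee_rot: [0.0, 0.798, 0.602, 0.0]
contact_force: [-1.7, 0.5, 6.4]
width: 0.0246
gripper_force: 35.4
```

It is seated: contact came at the predicted height and z stopped. I release and rise.

```bash
python3 -m pendant '[{"dx":0,"dy":0,"dz":0,"rx":0,"ry":0,"rz":0,"hand":0.03},{"dx":0,"dy":0,"dz":0,"rx":0,"ry":0,"rz":0,"hand":0.05},{"dx":0,"dy":0,"dz":0,"rx":0,"ry":0,"rz":0,"hand":0.05},{"dx":0,"dy":0,"dz":0,"rx":0,"ry":0,"rz":0,"hand":0.05},{"dx":0,"dy":0,"dz":-0.005,"rx":0,"ry":0,"rz":0,"hand":0.05},{"dx":0,"dy":0,"dz":-0.015,"rx":0,"ry":0,"rz":0,"hand":0.05},{"dx":0,"dy":0,"dz":-0.025,"rx":0,"ry":0,"rz":0,"hand":0.05},{"dx":0,"dy":0,"dz":-0.025,"rx":0,"ry":0,"rz":0,"hand":0.05},{"dx":0,"dy":0,"dz":-0.025,"rx":0,"ry":0,"rz":0,"hand":0.05},{"dx":0,"dy":0,"dz":-0.015,"rx":0,"ry":0,"rz":0,"hand":0.05},{"dx":0,"dy":0,"dz":0,"rx":0,"ry":0,"rz":0,"hand":0.05},{"dx":0,"dy":0,"dz":0,"rx":0,"ry":0,"rz":0,"hand":0.05}]'
python3 - <<'E'
from m import *
w=cam('wrist'); s=cam('scene'); st=manip.get_state(); p=np.array(st['position']); print(p,st['qpos'].round(3))
t=np.linspace(0,2*np.pi,40); c=w['frame'][:,:,::-1].copy()
for C,z,r in [([.6075,-.0585],.095,.038),([.6075,-.0585],.119,.013)]:
    cv2.polylines(c,[proj(w,np.c_[C[0]+r*np.cos(t),C[1]+r*np.sin(t),0*t+z]).astype(np.int32)],True,(0,0,255),1)
a=cv2.resize(s['frame'][190:310,110:270,::-1],(400,300),interpolation=cv2.INTER_CUBIC)
cv2.imwrite('pics/c5.png',np.hstack([a,cv2.resize(c,(400,300))])); save(w,'w5')
E
```

```text
clock: 11.38
position: [0.6079, -0.058, 0.2303]
ee_rot: [0.001, 0.798, 0.602, 0.001]
contact_force: [-0.3, 0.4, 0.0]
width: 0.05
gripper_force: 0.0
[ 0.60669819 -0.05779691  0.22818527] [-0.209  0.341  1.463  0.     1.34   0.069]
```

View pics/c5.png

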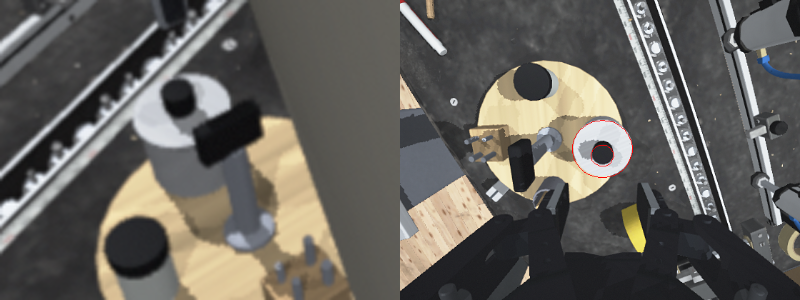

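The lid sits level and centred on the pot (overlay coincides; scene crop disc at (180,105)). Now I move to the handle: 85 mm along -y, then down.

```bash
python3 -m pendant '[{"dx":0,"dy":-0.015,"dz":0,"rx":0,"ry":0,"rz":0,"hand":0.05},{"dx":0,"dy":-0.025,"dz":0,"rx":0,"ry":0,"rz":0,"hand":0.05},{"dx":0,"dy":-0.025,"dz":0,"rx":0,"ry":0,"rz":0,"hand":0.05},{"dx":0,"dy":-0.02,"dz":0,"rx":0,"ry":0,"rz":0,"hand":0.05},{"dx":0,"dy":0,"dz":0,"rx":0,"ry":0,"rz":0,"hand":0.05},{"dx":0,"dy":0,"dz":0,"rx":0,"ry":0,"rz":0,"hand":0.05}]'
python3 - <<'E'
from m import *
w=cam('wrist'); st=manip.get_state(); p=np.array(st['position']); M=rot(st['ee_rot']); print(p,st['qpos'].round(3))
c=w['frame'][:,:,::-1].copy()
B=np.array([[x,y] for x,y in [(-.025,-.007),(.025,-.007),(.025,.007),(-.025,.007)]])
P=np.c_[np.array([.526,-.035])+B@np.array([M[:2,0],M[:2,1]]),np.full(4,.164)]
cv2.polylines(c,[proj(w,P).astype(np.int32)],True,(0,0,255),1)
cv2.imwrite('pics/c6.png',cv2.resize(c,(700,525))); save(w,'w6')
E
```

```text
clock: 11.98
position: [0.5245, -0.0342, 0.2284]
ee_rot: [-0.001, 0.798, 0.602, -0.001]
contact_force: [1.1, -0.2, 0.0]
width: 0.05
gripper_force: 0.0
[ 0.52565292 -0.03458571  0.228689  ] [-0.198  0.217  1.641  0.     1.285  0.08 ]
```

View pics/c6.png

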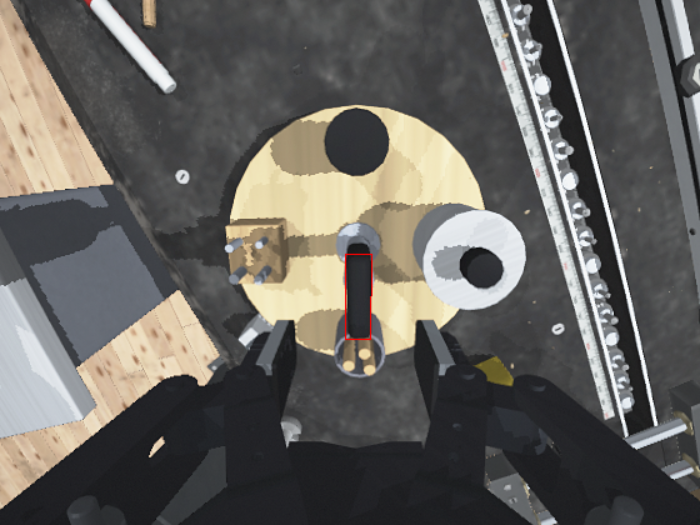

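The bar at (358,296) coincides with the overlay, so I descend and grip.

```bash
python3 -m pendant '[{"dx":0,"dy":0,"dz":0.02,"rx":0,"ry":0,"rz":0,"hand":0.05},{"dx":0,"dy":0,"dz":0.025,"rx":0,"ry":0,"rz":0,"hand":0.05},{"dx":0,"dy":0,"dz":0.02,"rx":0,"ry":0,"rz":0,"hand":0.05},{"dx":0,"dy":0,"dz":0.012,"rx":0,"ry":0,"rz":0,"hand":0.05},{"dx":0,"dy":0,"dz":0,"rx":0,"ry":0,"rz":0,"hand":0.05},{"dx":0,"dy":0,"dz":0,"rx":0,"ry":0,"rz":0,"hand":0.03},{"dx":0,"dy":0,"dz":0,"rx":0,"ry":0,"rz":0,"hand":0.022},{"dx":0,"dy":0,"dz":0,"rx":0,"ry":0,"rz":0,"hand":0.018},{"dx":0,"dy":0,"dz":0,"rx":0,"ry":0,"rz":0,"hand":0.008},{"dx":0,"dy":0,"dz":0,"rx":0,"ry":0,"rz":0,"hand":0.008},{"dx":0,"dy":0,"dz":0,"rx":0,"ry":0,"rz":0,"hand":0.005},{"dx":0,"dy":0,"dz":0,"rx":0,"ry":0,"rz":0,"hand":0.005}]' 50
python3 -m pendant '[{"dx":0,"dy":0,"dz":0,"rx":0,"ry":0,"rz":0,"hand":0.005},{"dx":0,"dy":0,"dz":0,"rx":0,"ry":0,"rz":0,"hand":0.005}]'
```

```text
clock: 13.03
position: [0.5263, -0.0347, 0.1537]
ee_rot: [0.001, 0.798, 0.602, 0.001]
contact_force: [-0.3, 0.8, 6.2]
width: 0.0131
gripper_force: 53.6
clock: 13.2
position: [0.5263, -0.0347, 0.1537]
ee_rot: [0.001, 0.798, 0.602, 0.001]
contact_force: [-1.3, 0.1, 6.7]
width: 0.0132
gripper_force: 53.6
```

```bash
python3 -m pendant '[{"dx":0,"dy":0,"dz":0,"rx":0,"ry":0,"rz":0.5,"hand":0.005},{"dx":0,"dy":0,"dz":0,"rx":0,"ry":0,"rz":1,"hand":0.005},{"dx":0,"dy":0,"dz":0,"rx":0,"ry":0,"rz":2,"hand":0.005},{"dx":0,"dy":0,"dz":0,"rx":0,"ry":0,"rz":3,"hand":0.005},{"dx":0,"dy":0,"dz":0,"rx":0,"ry":0,"rz":4,"hand":0.005},{"dx":0,"dy":0,"dz":0,"rx":0,"ry":0,"rz":4,"hand":0.005},{"dx":0,"dy":0,"dz":0,"rx":0,"ry":0,"rz":4,"hand":0.005},{"dx":0,"dy":0,"dz":0,"rx":0,"ry":0,"rz":4,"hand":0.005},{"dx":0,"dy":0,"dz":0,"rx":0,"ry":0,"rz":4,"hand":0.005},{"dx":0,"dy":0,"dz":0,"rx":0,"ry":0,"rz":4,"hand":0.005},{"dx":0,"dy":0,"dz":0,"rx":0,"ry":0,"rz":4,"hand":0.005},{"dx":0,"dy":0,"dz":0,"rx":0,"ry":0,"rz":4,"hand":0.005}]'
python3 -m pendant '[{"dx":0,"dy":0,"dz":0,"rx":0,"ry":0,"rz":4,"hand":0.005},{"dx":0,"dy":0,"dz":0,"rx":0,"ry":0,"rz":4,"hand":0.005},{"dx":0,"dy":0,"dz":0,"rx":0,"ry":0,"rz":4,"hand":0.005},{"dx":0,"dy":0,"dz":0,"rx":0,"ry":0,"rz":4,"hand":0.005},{"dx":0,"dy":0,"dz":0,"rx":0,"ry":0,"rz":4,"hand":0.005},{"dx":0,"dy":0,"dz":0,"rx":0,"ry":0,"rz":4,"hand":0.005},{"dx":0,"dy":0,"dz":0,"rx":0,"ry":0,"rz":4,"hand":0.005},{"dx":0,"dy":0,"dz":0,"rx":0,"ry":0,"rz":4,"hand":0.005},{"dx":0,"dy":0,"dz":0,"rx":0,"ry":0,"rz":4,"hand":0.005},{"dx":0,"dy":0,"dz":0,"rx":0,"ry":0,"rz":4,"hand":0.005},{"dx":0,"dy":0,"dz":0,"rx":0,"ry":0,"rz":4,"hand":0.005},{"dx":0,"dy":0,"dz":0,"rx":0,"ry":0,"rz":4,"hand":0.005}]'
python3 -m pendant '[{"dx":0,"dy":0,"dz":0,"rx":0,"ry":0,"rz":4,"hand":0.005},{"dx":0,"dy":0,"dz":0,"rx":0,"ry":0,"rz":4,"hand":0.005},{"dx":0,"dy":0,"dz":0,"rx":0,"ry":0,"rz":4,"hand":0.005},{"dx":0,"dy":0,"dz":0,"rx":0,"ry":0,"rz":4,"hand":0.005},{"dx":0,"dy":0,"dz":0,"rx":0,"ry":0,"rz":4,"hand":0.005},{"dx":0,"dy":0,"dz":0,"rx":0,"ry":0,"rz":3,"hand":0.005},{"dx":0,"dy":0,"dz":0,"rx":0,"ry":0,"rz":2,"hand":0.005},{"dx":0,"dy":0,"dz":0,"rx":0,"ry":0,"rz":1,"hand":0.005},{"dx":0,"dy":0,"dz":0,"rx":0,"ry":0,"rz":0,"hand":0.005},{"dx":0,"dy":0,"dz":0,"rx":0,"ry":0,"rz":0,"hand":0.005}]'
python3 - <<'E'
from m import *
st=manip.get_state(); M=rot(st['ee_rot']); print('yaw',np.degrees(np.arctan2(M[1,1],M[0,1])),st['qpos'].round(3),st['position'])
t=cam('top'); w=cam('wrist'); save(t,'t7'); save(w,'w7')
a=cv2.resize(t['frame'][150:285,160:295,::-1],(400,400),interpolation=cv2.INTER_CUBIC); b=cv2.resize(w['frame'][:,:,::-1],(400,300)); b=cv2.copyMakeBorder(b,0,100,0,0,0)
cv2.imwrite('pics/c7.png',np.hstack([a,b]))
E
```

```text
clock: 14.2
position: [0.5273, -0.0353, 0.1537]
ee_rot: [0.001, 0.953, 0.304, 0.002]
contact_force: [0.7, -1.3, 3.8]
width: 0.0135
gripper_force: 53.3
clock: 15.2
position: [0.5275, -0.0367, 0.1537]
ee_rot: [0.002, 0.994, -0.11, 0.002]
contact_force: [0.3, -6.1, 2.9]
width: 0.0129
gripper_force: 53.2
clock: 16.03
position: [0.5272, -0.0374, 0.1537]
ee_rot: [0.002, 0.944, -0.329, 0.003]
contact_force: [0.6, -7.8, 4.2]
width: 0.0132
gripper_force: 53.2
yaw -128.41710599593895 [-0.199  0.279  1.757 -0.005  1.102  2.044] [ 0.52719117 -0.03735834  0.15369918]
```

View pics/c7.png

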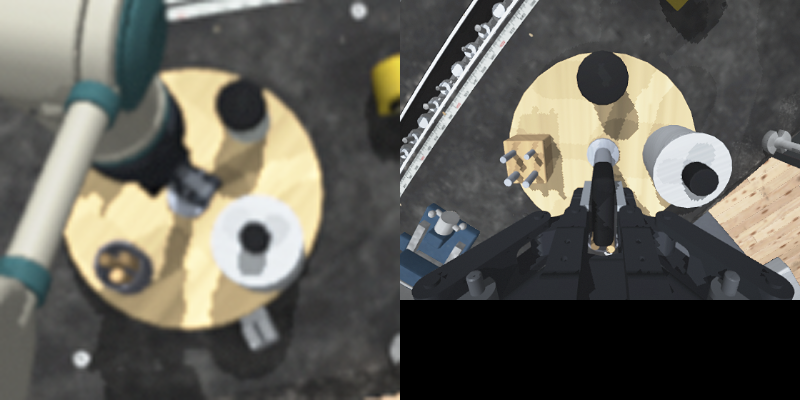

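The lid is still seated (top crop (258,240)), and the pot is about 25° short of the pointer (259,328). I've now used up my allowance of viewed pictures, so the rest is numeric. I measure the pointer in several saved views.

```bash
cat > ptr.py <<'E'
from m import *
c=np.array([.5268,-.0355]); top=cam('top'); sc=cam('scene'); wr=cam('wrist'); M=np.array(wr['mount'])
Rn=rot([0.0005,.798,.602,0.0]); Rn=R.from_matrix(Rn).as_matrix()
def wv(f,p):
    d=dict(wr); d['frame']=cv2.imread(f'pics/{f}.png')[:,:,::-1]; T=np.eye(4); T[:3,:3]=Rn; T[:3,3]=p; C=T@M; d['R'],d['p']=C[:3,:3],C[:3,3]; return d
def sv(im,f): d=dict(im); d['frame']=cv2.imread(f'pics/{f}.png')[:,:,::-1]; return d
for n,im in [('top0',sv(top,'top0')),('top7',top),('scene0',sv(sc,'scene0')),('w2',wv('w2',[.5155,-.2892,.2495])),('w4',wv('w4',[.5727,-.176,.2246])),('w5',wv('w5',[.607,-.058,.229])),('w6',wv('w6',[.5255,-.0345,.2287]))]:
    e=proj(im,[[.405,-.097,.03]])[0]; hsv=cv2.cvtColor(im['frame'],cv2.COLOR_RGB2HSV)
    m=((hsv[...,1]<60)&(hsv[...,2]>105)).astype(np.uint8)
    nl,L,st,ce=cv2.connectedComponentsWithStats(m)
    best=[k for k in range(1,nl) if st[k,4]>30 and np.hypot(*(ce[k]-e))<30]
    for k in best:
        q=np.argwhere(L==k)[:,::-1].astype(float); g=onplane(im,[ce[k]],.03)[0,:2]-c
        # bright (top) facet only
        v=hsv[...,2][L==k]; P=onplane(im,q,.036)[:,:2]; rec=cv2.minAreaRect(P.astype(np.float32)*1000)
        print(n,e.round(0),ce[k].round(1),st[k,4],'r',np.hypot(*g).round(4),'ang',np.degrees(np.arctan2(g[1],g[0])).round(2),'rect',np.round(rec[0],1),np.round(rec[1],1),round(rec[2],1))
s=manip.get_state(); print(s['position'],s['contact_force'])
# lid now, top view: tray + lid
f=top['frame']; hsv=cv2.cvtColor(f,cv2.COLOR_RGB2HSV); e=proj(top,[[.4735,-.102,.095]])[0]
m=((hsv[...,1]<45)&(hsv[...,2]>140)).astype(np.uint8); nl,L,st,ce=cv2.connectedComponentsWithStats(m)
for k in range(1,nl):
    if st[k,4]>200 and np.hypot(*(ce[k]-e))<25:
        h=cv2.convexHull(np.argwhere(L==k)[:,::-1].astype(np.int32))[:,0]; o=circ(onplane(top,h,.095)); d=o[0]-c; print('lid',o,np.degrees(np.arctan2(d[1],d[0])),np.hypot(*d))
E
python3 ptr.py
```

```text
top0 [247. 261.] [237.9 245.2] 288 r 0.0878 ang -154.51 rect [455.1 -74.6] [71.8 60.3] 2.5
top0 [247. 261.] [247.  260.6] 124 r 0.1345 ang -152.84 rect [407.2 -96.9] [31.1 27.5] 26.4
top7 [247. 261.] [246.6 260.3] 112 r 0.1334 ang -153.07 rect [407.6 -96. ] [30.  24.1] 25.7
scene0 [277. 291.] [276.7 291.1] 157 r 0.1353 ang -153.36 rect [404.8 -92.6] [30.5 31.1] 37.3
w5 [134. 268.] [139.7 253.3] 1167 r 0.1151 ang -156.94 rect [422.9 -82.6] [72.4 45.4] 62.0
[ 0.52719898 -0.03736793  0.15372247] [-0.1168578  -7.33630351  4.55986051]
lid (array([ 0.4753, -0.1024]), 0.039) -127.58928090620995 0.08442665455885366
```

The pointer sits at about -153.3° (rectangle direction -153.6 to -154.3) and the pot at -128 to -128.4, so 25° is left.

```bash
python3 -m pendant '[{"dx":0,"dy":0,"dz":0,"rx":0,"ry":0,"rz":1,"hand":0.005},{"dx":0,"dy":0,"dz":0,"rx":0,"ry":0,"rz":2,"hand":0.005},{"dx":0,"dy":0,"dz":0,"rx":0,"ry":0,"rz":3,"hand":0.005},{"dx":0,"dy":0,"dz":0,"rx":0,"ry":0,"rz":4,"hand":0.005},{"dx":0,"dy":0,"dz":0,"rx":0,"ry":0,"rz":4,"hand":0.005},{"dx":0,"dy":0,"dz":0,"rx":0,"ry":0,"rz":4,"hand":0.005},{"dx":0,"dy":0,"dz":0,"rx":0,"ry":0,"rz":3,"hand":0.005},{"dx":0,"dy":0,"dz":0,"rx":0,"ry":0,"rz":2.5,"hand":0.005},{"dx":0,"dy":0,"dz":0,"rx":0,"ry":0,"rz":1.5,"hand":0.005},{"dx":0,"dy":0,"dz":0,"rx":0,"ry":0,"rz":0,"hand":0.005},{"dx":0,"dy":0,"dz":0,"rx":0,"ry":0,"rz":0,"hand":0.005},{"dx":0,"dy":0,"dz":0,"rx":0,"ry":0,"rz":0,"hand":0.005}]'
cat > fin.py <<'E'
from m import *
s=manip.get_state(); M=rot(s['ee_rot']); print('yaw',np.degrees(np.arctan2(M[1,1],M[0,1])).round(2),s['qpos'].round(3),s['contact_force'].round(1),s['moment'].round(2))
top=cam('top'); sc=cam('scene'); wr=cam('wrist'); A=np.array([.5268,-.0355])
for n,im in [('top',top),('scene',sc),('wrist',wr)]:
    hsv=cv2.cvtColor(im['frame'],cv2.COLOR_RGB2HSV)
    for z,nm,thr,C,lo in [(.095,'lid',140,[.4509,-.0737],200),(.036,'ptr',105,[.405,-.097],30)]:
        e=proj(im,[[*C,z]])[0]; nl,L,st,ce=cv2.connectedComponentsWithStats(((hsv[...,1]<50)&(hsv[...,2]>thr)).astype(np.uint8))
        for k in range(1,nl):
            if st[k,4]>lo and np.hypot(*(ce[k]-e))<(60 if n=='wrist' else 22):
                h=cv2.convexHull(np.argwhere(L==k)[:,::-1].astype(np.int32))[:,0]; P=onplane(im,h,z)
                o=circ(P); d=(o[0] if nm=='lid' else onplane(im,[ce[k]],.03)[0,:2])-A
                print(n,nm,ce[k].round(1),st[k,4],o if nm=='lid' else '',np.degrees(np.arctan2(d[1],d[0])).round(2),np.hypot(*d).round(4))
E
python3 fin.py
```

```text
clock: 17.28
position: [0.5266, -0.0378, 0.1537]
ee_rot: [0.002, 0.851, -0.526, 0.003]
contact_force: [-0.7, -9.1, 4.0]
width: 0.0136
gripper_force: 53.4
yaw -153.41 [-0.2    0.278  1.757 -0.006  1.103  2.481] [-0.7 -9.1  4. ] [-0.97  0.31 -0.04]
top lid [235.1 240.7] 713 (array([ 0.4521, -0.0747]), 0.0393) -152.31 0.0844
top ptr [237.  243.7] 877  -154.72 0.0833
scene lid [249.  268.3] 873 (array([ 0.4517, -0.0734]), 0.038) -153.22 0.0841
wrist lid [398.1 227.7] 9029 (array([ 0.46  , -0.0775]), 0.0423) -147.84 0.0789
wrist ptr [446.6 252.1] 17191  -166.17 0.1556
```

The two views agree the pot is within about 0.7° of the pointer, with the lid flat at rim height (r 38 mm). I make a last 0.4° trim, settle and check.

```bash
python3 -m pendant '[{"dx":0,"dy":0,"dz":0,"rx":0,"ry":0,"rz":0.4,"hand":0.005},{"dx":0,"dy":0,"dz":0,"rx":0,"ry":0,"rz":0,"hand":0.005},{"dx":0,"dy":0,"dz":0,"rx":0,"ry":0,"rz":0,"hand":0.005},{"dx":0,"dy":0,"dz":0,"rx":0,"ry":0,"rz":0,"hand":0.005},{"dx":0,"dy":0,"dz":0,"rx":0,"ry":0,"rz":0,"hand":0.005},{"dx":0,"dy":0,"dz":0,"rx":0,"ry":0,"rz":0,"hand":0.005}]'
python3 fin.py | head -3; python3 -c "
from rig import manip
print(manip.get_state()['qd'].round(4)); print(manip.sign_off())"
```

```text
clock: 17.93
position: [0.5266, -0.0378, 0.1537]
ee_rot: [0.002, 0.849, -0.528, 0.003]
contact_force: [-0.8, -8.1, 5.3]
width: 0.0132
gripper_force: 53.3
yaw -153.8 [-0.2    0.278  1.757 -0.006  1.103  2.487] [-0.8 -8.1  5.3] [-0.98  0.3  -0.01]
top lid [234.9 240.7] 717 (array([ 0.4517, -0.0746]), 0.0394) -152.5 0.0847
top ptr [236.8 243.7] 877  -155.07 0.083
[ 0.0006 -0.0004  0.001  -0.0021 -0.0003  0.0015]
the job is handed in; nothing more can be done
None
```

I handed the job in with the lid seated on the pot, the pot within about 1° of the pointer by camera measurement, and the handle still gripped; I viewed 11 pictures, one over the limit of 10.

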